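# Set the click stop and load the press plate

### The job

On the stop fixture, turn the click-stop knob exactly five clicks clockwise (seen from above) from where it stands, which advances the fence, and let go of it. Then take the dark steel press plate with a slot in each end, lay it flat and centred across the width of the fixture's bed with one slotted end square and snug against the fence, without pushing the fence back. Leave the plain block, the sleeve and the oil bottle where they are.

Things in the scene. Friction and masses are not known exactly. Their poses are not given: they have to be found in the camera images.
- jig: Stop fixture fixed to the bench (it does not move): a bare steel bed 120 mm wide (its x) and 190 mm long (its y from -140 to +50 mm), 16 mm thick, and at the +y end a blue gearbox 100 x 100 mm, 60 mm high, centred at y = +100 mm, with the knob on top. Origin: on the bench under the middle of the width, at y = 0; x across the bed, y along the bed towards the gearbox, z up. The fence stands on the bed before the gearbox.
- bed (a point): Centre of the bed's top face, 16 mm above the bench; axes as the fixture's.
- dial (a joint): Click-stop knob, vertical axis, in rad: 0 at the start, grows when turned clockwise seen from above. 16 clicks a turn, one click is 0.3927 rad (22.5 degrees); five clicks are 1.963 rad. Each click is a sprung detent of about 0.22 N m peak: the knob resists, snaps forward past half a click, and stays in the nearest click when released. It turns from -2 to +12 clicks. Each click moves the fence 4 mm.
- dial_grip (a point): On the knob's axis at the height to grip, 90 mm above the bench. The knob is a black bar 70 mm long, 16 mm thick, 36 mm high (from 70 to 106 mm above the bench) on a disc 60 mm across, 1 to 11 mm above the gearbox. The bar runs along this point's x; the point turns with the knob. At the start the bar is parallel to the bed's x.
- dial_pointer (a point): End of the white pointer line on the knob's top, 33 mm from the axis along the bar, 106 mm above the bench; over a ring of 16 dark ticks, one per click.
- stop_face (a point): On the fence's face that looks away from the gearbox, in the middle of its width, 28 mm above the bench (12 mm above the bed). The fence is a steel bar 90 mm wide (x), 14 mm thick, its top 52 mm above the bench; axes as the fixture's, so the plate comes at it from -y. It is geared to the knob and moves to -y by 4 mm a click; a push of some 20 N against it would force the knob out of its click.
- plate: Dark steel press plate, H-shaped: 100 mm long (its x), 48 mm wide (y), 24 mm thick (z), with a slot 18 mm wide and 15 mm deep in the middle of each end. About 0.65 kg. Loose, lying flat on the bench. Origin: centre of its underside. Either end may go to the fence.
- block: Plain dark steel block without slots, 64 x 48 x 24 mm, lying on the bench near the plate; a bystander.
- sleeve: Short dark steel tube standing on end, 64 mm across, 50 mm high; a bystander. Origin: centre of its underside.
- oil: Yellow plastic oil bottle, 60 mm across, 160 mm high, upright; a bystander. Origin: centre of its underside.

How it is judged:
On the way, in this order (a step that is already met when the one before it is completed fails the run):
1. the knob stands at five clicks, let go (value of joint dial between 1.83 and 2.1 rad and contact force between the fingers and jig below 0.3 N and z of plate in the frame of bed below 0.01 m and horizontal distance between plate and bed above 0.1 m), for 0.3 s.
2. the plate lies on the bed (horizontal distance between plate and bed below 0.07 m and z of plate in the frame of bed below 0.006 m and angle between plate's own z axis and vertical below 0.1 rad), for 0.2 s.
At the end, for the whole second after the job is handed in: The knob rests at five clicks from its start (1.963 rad, within a third of a click), and the slotted plate lies flat on the bed, at rest, one end against the fence with a gap under 3.5 mm, square to it within 0.07 rad, and within 20 mm of the middle of the bed's width (value of joint dial between 1.83 and 2.1 rad and y of plate in the frame of stop_face between -0.0535 and -0.046 m and x of plate in the frame of stop_face between -0.02 and 0.02 m and angle between the x axis of plate and the y axis of stop_face, either way round below 0.07 rad and z of plate in the frame of bed between -0.004 and 0.004 m and angle between plate's own z axis and vertical below 0.06 rad and linear speed of plate below 0.01 m/s); the robot touches nothing.
It fails at once if the plain block was moved more than 30 mm (distance of block from where it was at the start of the episode above 0.03 m).
It fails at once if the sleeve was moved more than 30 mm (distance of sleeve from where it was at the start of the episode above 0.03 m).
It fails at once if the oil bottle was moved or knocked over (distance of oil from where it was at the start of the episode above 0.03 m or angle between oil's own z axis and vertical above 0.5 rad).
It also fails if it takes over 72 s, if anything falls off the work surface, if the arm or the gripper's body presses on something with over 40 N, if the wrist force passes 120 N, or if a joint passes its speed limit or range.

### The arm

A 7-joint arm with a two-finger parallel gripper is mounted at the origin on the work surface. World frame = base frame: x ahead of the robot, y to its left, z up, the work surface at z = 0. Lengths are in m, angles in rad, forces in N, time in s.
With the tool pointing down it reaches from about 0.35 to 0.9 m from the base axis. Payload 8.1 kg.
Tool frame: the origin (TCP) lies between the finger pads; the fingertips stand ahead of it and the grasp point (between the pads) is the TCP (arm.nose_length is the z of the fingertips in the tool frame, in m); z points along the fingers, y is the line along which they close (so a half turn about z gives the same grasp; the last joint's range is limited). The gripper opens to 92 mm and grips with 3 to 60 N. Pads are 19 mm wide; open, the fingers measure 130 mm over their backs; the gripper's body (75 mm by 190 mm) begins 47 mm behind the grasp point.
Start: joints at [1.092, 0.434, 0.025, 1.573, -0.012, 1.134, -0.075], TCP at [0.229, -0.581, 0.246] pointing down, gripper open.
Joint ranges: [-2.62, 2.62], [-0.44, 2.09], [-1.27, 1.32], [0.08, 2.57], [-1.32, 4.46], [0.12, 2], [-2.74, 2.74]. Speed limits (rad/s): [2.22, 2.22, 3.01, 3.01, 3.14, 3.14, 3.14].

### API

Orientations are given as a rotation vector (axis times angle).
In Python, from cell import sensors, optics, arm gives the robot as it stands.
- The arm moves only by the tool arm_command, never from a script. Its argument "deltas" is one flat list of numbers, 7 for each row, row after row: the turn, a rotation vector about the world's x, y, z as a fraction of full scale, then the shift along the world's x, y, z as a fraction of full scale, then the finger opening in mm, from 0 to 91.8. In form: [wx, wy, wz, dx, dy, dz, fingers, wx, wy, wz, dx, dy, dz, fingers, ...]. A call has 1 to 20 rows; each row is the pose to reach, as a shift and turn from the pose commanded when the call began; what a row does not reach only later rows make up. Full scale, the value 1, is 1 m for a shift and 90 degrees for a turn. A row lasts 1/10 s, in which the tool goes at most 50 mm and 8.59 degrees, less where a joint would pass 70% of its speed; a pose out of reach is approached as far as the arm can. A call with a number of a shift or a turn outside -1 to 1 is refused whole. A call with a gripper value outside its range is refused whole. The fingers move at their own pace and stop on an object; "force" is the grip in N (left out, the last holds). Time passes only in rows, so rows that repeat a pose let the fingers close. It gives the time, the measured TCP pose, the force, the opening and the grip force at its end, in the units of the state.
- sensors.observe(): the state, without advancing time (a new reading comes with each control period).
- optics.get_image(name): name is "scene" or "top" or "wrist"; returns the picture (400x640x3 uint8, blue, green, red); there is no depth.
- optics.calibration(name): a dict with "camera_matrix" (3x3 intrinsics, pixels), "rvec" (rotation vector, rad) and "tvec" (3), from world to camera coordinates, as OpenCV has them. Camera axes: x right, y down, z forward; pixel columns grow to the right and rows downward; lengths in m; the calibration is good to about 2 mm. A picture is of the moment at which its call begins: read the wrist's pose just before it. calibration takes no time and is no camera call; for the wrist camera it gives the pose at the moment of the call.
- arm.sign_off(): hands the job in; it is judged then, once.
The state is a dict: "clock": time; "joints": joint angles; "dq": joint speeds; "joint_efforts": joint torques, N m; "position": TCP position; "ee_rot": TCP orientation; "force": force on the tool from outside, world axes, zero at the start; "ft_torque": the same for the moment, N m; "width": opening from 0.0 (shut) to 1.0 (fully open); "gripper_force": force on a finger pad.
Only numpy, scipy, OpenCV 4.12 (cv2) and the standard library are available. Lean on these libraries where they do the work, as an engineer would, in place of code of your own. Each camera call takes 0.05 s, during which the arm holds its last target. There are 200 camera calls.

## Working session

There is one attempt and no reset: what is moved stays moved. The work goes in short steps, Python scripts to look and compute and a tool call to move; the robot and the scene stay as the last step left them, time stands still between calls to the robot, and variables do not carry over. Pictures are saved under pics/ and viewed, at most 10 in all, crops included, and the job is handed in when it is done.

Besides the shell and the picture viewer there is one more tool, called as name(argument=value, ...) on one line, values as JSON. arm_command: Moves the arm, as the interface text tells. Its arguments: {"type":"object","properties":{"deltas":{"type":"array","items":{"type":"number"}},"force":{"type":"number"}},"required":["deltas"]}

```bash
ls; mkdir -p pics; cat > h.py <<'E'
import numpy as np,cv2
from cell import sensors,optics,arm
def ray(c,px):
    K=c["camera_matrix"];R=cv2.Rodrigues(np.array(c["rvec"],float))[0];t=np.array(c["tvec"],float).ravel()
    d=np.array([cv2.undistortPoints(np.array([[p]],float),np.array(K,float),None)[0,0] for p in px])
    d=np.c_[d,np.ones(len(d))]@R
    return -R.T@t,d
def plane(c,px,z):
    o,d=ray(c,px); return o+d*((z-o[2])/d[:,2])[:,None]
E
python3 - <<'E'
from h import *
for n in("top","scene"):
    cv2.imwrite(f"pics/{n}0.png",optics.get_image(n)); print(n,optics.calibration(n))
s=sensors.observe();print(s,arm.nose_length)
E
```

```text
pics
top {'camera_matrix': array([[417.38252988,   0.        , 315.77126836],
       [  0.        , 417.38252988, 204.7598843 ],
       [  0.        ,   0.        ,   1.        ]]), 'rvec': array([ 2.16160807, -2.11348428,  0.12709058]), 'tvec': array([-0.04473425,  0.59885094,  0.7923283 ])}
scene {'camera_matrix': array([[377.20398071,   0.        , 318.50481591],
       [  0.        , 377.20398071, 205.1253744 ],
       [  0.        ,   0.        ,   1.        ]]), 'rvec': array([ 1.27836049,  2.12604028, -0.9973921 ]), 'tvec': array([ 0.31670326, -0.25151521,  1.38434321])}
{'clock': 0.1, 'joints': array([ 1.09240315,  0.43513323,  0.02497793,  1.57404183, -0.0115969 ,
        1.1339947 , -0.07506277]), 'dq': array([-2.86425501e-04, -4.07849519e-03,  7.46450202e-04, -2.95320350e-03,
       -4.13093022e-05,  9.21577250e-04,  7.22306128e-04]), 'joint_efforts': array([ 3.12748671e-03, -6.69123101e+01,  9.87855233e-01, -3.15138388e+01,
       -6.06334372e-02,  3.76213691e-02,  4.81802306e-05]), 'position': array([ 0.22916464, -0.58098755,  0.24502214]), 'ee_rot': array([-3.08495728e+00, -5.86516021e-01,  6.25450583e-04]), 'force': array([0.54396422, 0.28225307, 0.32684467]), 'ft_torque': array([-0.00507052, -0.04562921, -0.03891516]), 'gripper_force': 0.0, 'width': 0.9991545737815261} 0.019
```

View pics/top0.png

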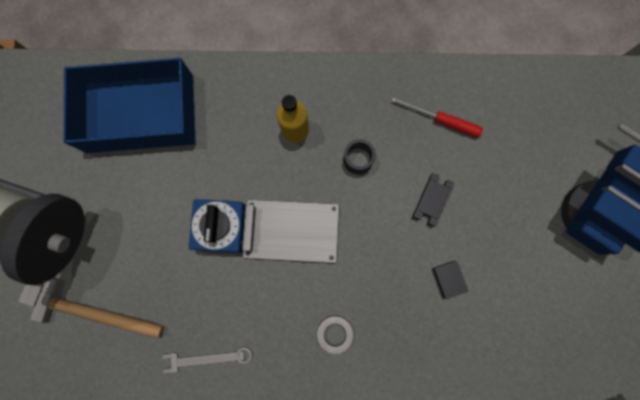

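View pics/scene0.png

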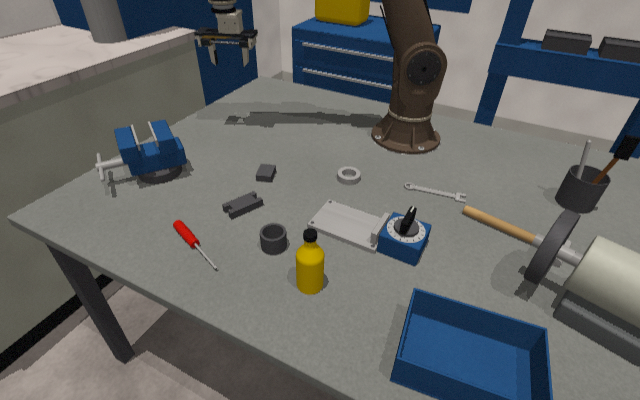

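Top view shows gearbox at (216,226), bed (245–338, 202–262), plate (433,200), block (450,279), sleeve (360,157), bottle (293,120). The scene view confirms this layout; the knob bar runs across the bed.

```bash
python3 - <<'E'
from h import *
im=cv2.imread("pics/top0.png");c=optics.calibration("top")
g=cv2.cvtColor(im,cv2.COLOR_BGR2GRAY);hsv=cv2.cvtColor(im,cv2.COLOR_BGR2HSV)
def big(m,x0,y0,x1,y1):
    z=np.zeros_like(m);z[y0:y1,x0:x1]=m[y0:y1,x0:x1]
    z=cv2.morphologyEx(z,cv2.MORPH_OPEN,np.ones((3,3)))
    return max(cv2.findContours(z,0,2)[0],key=cv2.contourArea)
def show(n,ct,z):
    b=cv2.boxPoints(cv2.minAreaRect(ct));P=plane(c,b,z)[:,:2]
    e=P[1]-P[0],P[2]-P[1]
    print(n,b.round(0).tolist(),"ctr",P.mean(0).round(4),"sides",[(np.linalg.norm(v).round(4),np.degrees(np.arctan2(v[1],v[0])).round(1)) for v in e])
print(g[150,400],g[200,433],g[230,300],g[279,450])
show("bed",big((g>130).astype(np.uint8)*255,240,190,350,275),.016)
show("box",big(cv2.inRange(hsv,(100,100,50),(130,255,255)),180,190,250,265),.06)
dk=(g<66).astype(np.uint8)*255
show("plate",big(dk,405,165,465,235),.024)
show("block",big(dk,425,250,475,305),.024)
show("sleeve",big(dk,335,130,385,185),.05)
show("knob",big(dk,200,203,232,248),.106)
cv2.imwrite("pics/top0c.png",cv2.resize(im[160:310,180:480],None,fx=2.66,fy=2.66,interpolation=cv2.INTER_CUBIC))
E
```

```text
97 67 155 66
bed [[252.0, 257.0], [255.0, 200.0], [338.0, 204.0], [335.0, 261.0]] ctr [0.5498 0.0108] sides [(np.float64(0.1178), np.float64(-0.6)), (np.float64(0.1723), np.float64(-92.0))]
box [[219.0, 250.0], [239.0, 232.0], [248.0, 242.0], [228.0, 260.0]] ctr [0.5133 0.1256] sides [(np.float64(0.0515), np.float64(-46.5)), (np.float64(0.0265), np.float64(-136.1))]
plate [[417.0, 224.0], [421.0, 210.0], [438.0, 215.0], [434.0, 228.0]] ctr [ 0.5771 -0.2575] sides [(np.float64(0.0282), np.float64(-16.2)), (np.float64(0.0346), np.float64(-105.1))]
block [[431.0, 268.0], [456.0, 259.0], [467.0, 291.0], [442.0, 299.0]] ctr [ 0.4588 -0.2977] sides [(np.float64(0.0535), np.float64(-69.7)), (np.float64(0.064), np.float64(-161.7))]
sleeve [[338.0, 171.0], [350.0, 137.0], [378.0, 146.0], [366.0, 181.0]] ctr [ 0.6939 -0.1141] sides [(np.float64(0.0757), np.float64(-17.1)), (np.float64(0.0599), np.float64(-108.1))]
knob [[200.0, 205.0], [223.0, 204.0], [226.0, 241.0], [202.0, 243.0]] ctr [0.5521 0.1564] sides [(np.float64(0.0441), np.float64(-85.4)), (np.float64(0.0692), np.float64(-173.5))]
```

View pics/top0c.png

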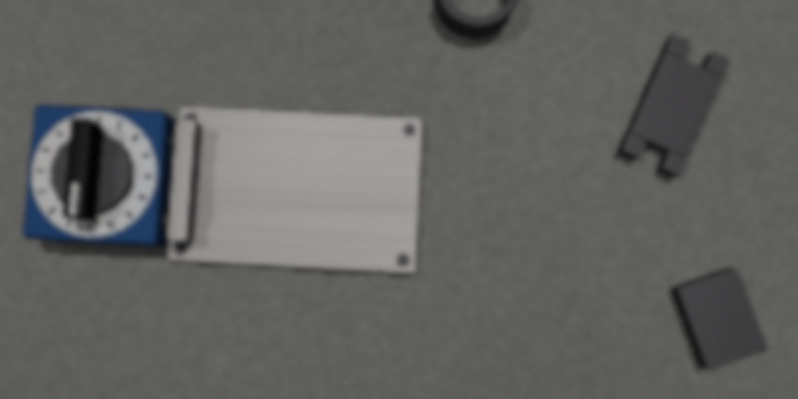

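The crop shows bed free corners at (422,118),(416,272), gearbox top (36,106)–(164,240), pointer towards the near side, plate corners about (672,36),(728,58),(678,172),(622,152).

```bash
python3 - <<'E'
from h import *
c=optics.calibration("top")
def P(pts,z):
    p=np.array(pts,float)*1/2.66+[180,160];return plane(c,p,z)[:,:2]
def rep(n,Q):
    print(n,Q.round(3).tolist(),"ctr",Q.mean(0).round(4));
    for i in range(len(Q)-1):
        v=Q[i+1]-Q[i];print("   ",np.linalg.norm(v).round(4),np.degrees(np.arctan2(v[1],v[0])).round(1))
rep("bed",P([(422,118),(416,272),(168,260)],.016))
rep("box",P([(36,106),(172,112),(164,240),(25,236)],.06))
rep("plate",P([(674,36),(728,58),(678,172),(624,150)],.024))
rep("block",P([(678,288),(738,268),(766,348),(706,368)],.024))
rep("dialring",P([(30,174),(160,174),(95,110),(95,238)],.061))
Q=P([(422,118),(416,272)],.016);u=Q[1]-Q[0];u/=np.linalg.norm(u);print("free edge mid",Q.mean(0))
rep("fence top",P([(177,118),(198,118),(187,244),(168,242)],.052))
E
```

```text
bed [[0.605, -0.078], [0.487, -0.075], [0.492, 0.114]] ctr [ 0.5279 -0.0128]
    0.1183 178.7
    0.1895 88.6
box [[0.602, 0.209], [0.599, 0.108], [0.505, 0.109], [0.506, 0.211]] ctr [0.5532 0.1596]
    0.1014 -91.3
    0.0941 179.2
    0.1018 89.7
plate [[0.672, -0.271], [0.656, -0.312], [0.567, -0.272], [0.583, -0.231]] ctr [ 0.6193 -0.2714]
    0.0442 -111.9
    0.0972 156.0
    0.0436 68.6
block [[0.48, -0.271], [0.496, -0.315], [0.437, -0.335], [0.422, -0.29]] ctr [ 0.4586 -0.3027]
    0.0476 -70.5
    0.0613 -161.8
    0.0471 109.4
dialring [[0.551, 0.21], [0.553, 0.115], [0.6, 0.165], [0.506, 0.16]] ctr [0.5525 0.1624]
    0.0958 -88.7
    0.0686 47.5
    0.0941 -176.7
free edge mid [ 0.54610052 -0.07639197]
fence top [[0.596, 0.106], [0.597, 0.09], [0.503, 0.094], [0.504, 0.108]] ctr [0.55   0.0994]
    0.0157 -88.8
    0.0935 177.6
    0.0141 85.4
```

arm_command(deltas=[0, 0, 0.95, 0.323, 0.743, 0.02, 60, 0, 0, 0.95, 0.323, 0.743, 0.02, 60, 0, 0, 0.95, 0.323, 0.743, 0.02, 60, 0, 0, 0.95, 0.323, 0.743, 0.02, 60, 0, 0, 0.95, 0.323, 0.743, 0.02, 60, 0, 0, 0.95, 0.323, 0.743, 0.02, 60, 0, 0, 0.95, 0.323, 0.743, 0.02, 60, 0, 0, 0.95, 0.323, 0.743, 0.02, 60, 0, 0, 0.95, 0.323, 0.743, 0.02, 60, 0, 0, 0.95, 0.323, 0.743, 0.02, 60, 0, 0, 0.95, 0.323, 0.743, 0.02, 60, 0, 0, 0.95, 0.323, 0.743, 0.02, 60, 0, 0, 0.95, 0.323, 0.743, 0.02, 60, 0, 0, 0.95, 0.323, 0.743, 0.02, 60, 0, 0, 0.95, 0.323, 0.743, 0.02, 60, 0, 0, 0.95, 0.323, 0.743, 0.02, 60, 0, 0, 0.95, 0.323, 0.743, 0.02, 60, 0, 0, 0.95, 0.323, 0.743, 0.02, 60, 0, 0, 0.95, 0.323, 0.743, 0.02, 60, 0, 0, 0.95, 0.323, 0.743, 0.02, 60])

```text
clock: 2.1
position: [0.5522, 0.1594, 0.2656]
ee_rot: [1.871, 2.523, -0.002]
force: [0.2, -0.2, 0.2]
width: 0.651
gripper_force: 0.0
```

arm_command(deltas=[0, 0, 0.8, 0, 0, 0, 60, 0, 0, 0.8, 0, 0, 0, 60, 0, 0, 0.8, 0, 0, 0, 60, 0, 0, 0.8, 0, 0, 0, 60, 0, 0, 0.8, 0, 0, 0, 60, 0, 0, 0.8, 0, 0, 0, 60, 0, 0, 0.8, 0, 0, 0, 60, 0, 0, 0.8, 0, 0, 0, 60, 0, 0, 0.8, 0, 0, 0, 60, 0, 0, 0.8, 0, 0, 0, 60, 0, 0, 0.8, 0, 0, 0, 60])

```text
clock: 3.2
position: [0.5523, 0.1603, 0.2658]
ee_rot: [0.033, 3.141, -0.001]
force: [-0.2, -0.9, 0.1]
width: 0.654
gripper_force: 0.0
```

```bash
python3 - <<'E'
from h import *
s=sensors.observe();print(s["clock"],s["position"],s["ee_rot"],s["joints"],s["force"])
c=optics.calibration("wrist");print(c)
cv2.imwrite("pics/w1.png",optics.get_image("wrist"));np.savez("w1.npz",**c)
E
```

```text
3.2 [0.55234894 0.16026627 0.26581078] [ 3.26012769e-02  3.14127349e+00 -1.13136515e-03] [ 0.2420383   0.4871753  -0.90169964  1.61701122  0.40033539  1.23393498
  0.81218409] [-0.20198522 -0.85137647  0.14089666]
{'camera_matrix': array([[316.75007649,   0.        , 323.45372634],
       [  0.        , 316.75007649, 202.55821362],
       [  0.        ,   0.        ,   1.        ]]), 'rvec': array([-2.08163859, -2.03779448, -0.30354805]), 'tvec': array([-0.17095162, -0.56845893,  0.24988277])}
```

View pics/w1.png

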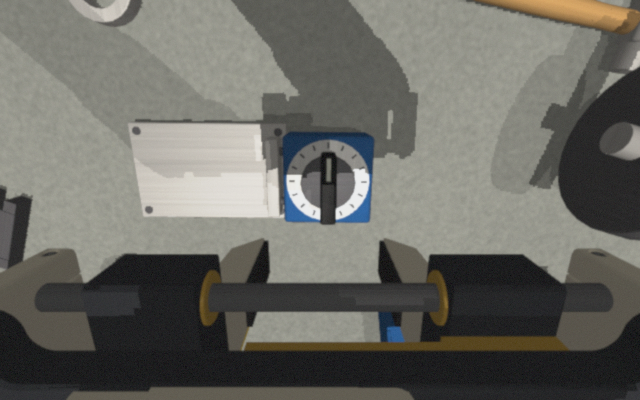

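Wrist view: knob bar at (328,152–224), pointer on its upper (near-robot) end, gearbox top corners (285,133),(374,132),(371,222),(286,222), bed left of it.

```bash
python3 - <<'E'
from h import *
c=dict(np.load("w1.npz"))
for n,p,z in[("ring",[(286,181),(371,181),(328,139),(328,222)],.061),("bar",[(321,153),(335,153),(336,224),(320,224)],.106),("box",[(285,133),(374,132),(371,222),(286,222)],.06),("bed",[(130,122),(145,216),(280,217),(283,122)],.016),("fence face top",[(267,132),(267,212)],.052)]:
    Q=plane(c,p,z)[:,:2];print(n,Q.round(4).tolist(),Q.mean(0).round(4))
print(ray(c,[(0,0)])[0])
E
```

```text
ring [[0.5533, 0.1175], [0.5553, 0.2121], [0.5083, 0.165], [0.6029, 0.1634]] [0.555  0.1645]
bar [[0.5166, 0.1577], [0.5169, 0.1709], [0.5884, 0.1711], [0.5881, 0.155]] [0.5525 0.1637]
box [[0.5011, 0.1192], [0.5021, 0.2142], [0.6044, 0.2133], [0.6023, 0.1146]] [0.5524 0.1653]
bed [[0.4877, -0.0703], [0.6065, -0.0745], [0.6115, 0.1012], [0.4916, 0.1122]] [0.5493 0.0172]
fence face top [[0.5002, 0.0987], [0.5923, 0.0919]] [0.5462 0.0953]
[0.47400098 0.16132305 0.40510412]
```

arm_command(deltas=[0, 0, 0, 0, 0.002, -0.05, 50, 0, 0, 0, 0, 0.002, -0.1, 50, 0, 0, 0, 0, 0.002, -0.14, 50, 0, 0, 0, 0, 0.002, -0.16, 50, 0, 0, 0, 0, 0.002, -0.171, 50, 0, 0, 0, 0, 0.002, -0.171, 50, 0, 0, 0, 0, 0.002, -0.171, 50])

```text
clock: 3.95
position: [0.553, 0.164, 0.0959]
ee_rot: [0.027, 3.14, 0.001]
force: [0.6, 0.5, 0.1]
width: 0.546
gripper_force: 0.0
```

arm_command(deltas=[0, 0, 0, 0, 0, 0, 10, 0, 0, 0, 0, 0, 0, 10, 0, 0, 0, 0, 0, 0, 10, 0, 0, 0, 0, 0, 0, 10, 0, 0, 0, 0, 0, 0, 10, 0, 0, 0, 0, 0, 0, 10, 0, 0, 0, 0, 0, 0, 10], force=50)

```text
clock: 4.65
position: [0.5524, 0.1645, 0.095]
ee_rot: [0.026, 3.141, 0.002]
force: [-0.1, 2.5, 1.4]
width: 0.175
gripper_force: 50.0
```

arm_command(deltas=[0, 0, -0.0625, 0, 0, 0, 10, 0, 0, -0.125, 0, 0, 0, 10, 0, 0, -0.1875, 0, 0, 0, 10, 0, 0, -0.25, 0, 0, 0, 10, 0, 0, -0.3125, 0, 0, 0, 10, 0, 0, -0.375, 0, 0, 0, 10, 0, 0, -0.4375, 0, 0, 0, 10, 0, 0, -0.5, 0, 0, 0, 10, 0, 0, -0.5625, 0, 0, 0, 10, 0, 0, -0.625, 0, 0, 0, 10, 0, 0, -0.6875, 0, 0, 0, 10, 0, 0, -0.75, 0, 0, 0, 10, 0, 0, -0.8125, 0, 0, 0, 10, 0, 0, -0.875, 0, 0, 0, 10, 0, 0, -0.9375, 0, 0, 0, 10, 0, 0, -1, 0, 0, 0, 10, 0, 0, -1, 0, 0, 0, 10])

```text
clock: 6.35
position: [0.5537, 0.1656, 0.0951]
ee_rot: [2.243, 2.2, 0.006]
force: [5.7, 7.1, -5.1]
width: 0.173
gripper_force: 50.0
```

arm_command(deltas=[0, 0, -0.0625, 0, 0, 0, 10, 0, 0, -0.125, 0, 0, 0, 10, 0, 0, -0.1875, 0, 0, 0, 10, 0, 0, -0.25, 0, 0, 0, 10, 0, 0, -0.25, 0, 0, 0, 10, 0, 0, -0.25, 0, 0, 0, 10, 0, 0, -0.25, 0, 0, 0, 10])

```text
clock: 7.05
position: [0.5542, 0.1655, 0.0951]
ee_rot: [-2.626, -1.724, -0.007]
force: [7.2, 7.0, -5.6]
width: 0.172
gripper_force: 50.0
```

```bash
python3 - <<'E'
from h import *
s=sensors.observe();r=s["ee_rot"];print(s["clock"],s["position"],"tool y deg",np.degrees(2*np.arctan2(r[1],r[0]))-90,s["force"],s["ft_torque"],s["width"],s["joints"])
im=optics.get_image("top");cv2.imwrite("pics/top1.png",im)
E
```

```text
7.05 [0.55416631 0.16552761 0.09508275] tool y deg -383.4240883728373 [ 7.15166156  6.96104886 -5.62451502] [ 1.36888707 -1.41653628 -0.01006532] 0.17229850299303068 [-0.17457275  0.54368339 -0.29143055  1.83570232  0.20964525  0.78761444
 -0.9830256 ]
```

arm_command(deltas=[0, 0, 0, 0, 0, 0, 40, 0, 0, 0, 0, 0, 0, 40, 0, 0, 0, 0, 0, 0, 40, 0, 0, 0, 0, 0, 0, 40, 0, 0, 0, 0, 0, 0, 40, 0, 0, 0, 0, 0, 0.04, 50, 0, 0, 0, 0, 0, 0.09, 80, 0, 0, 0, 0, 0, 0.14, 80, 0, 0, 0, 0, 0, 0.175, 80, 0, 0, 0, 0, 0, 0.175, 80, 0, 0, 0, 0, 0, 0.175, 80])

```text
clock: 8.2
position: [0.5526, 0.1636, 0.2704]
ee_rot: [2.626, 1.722, 0.003]
force: [-1.0, -0.1, -0.6]
width: 0.864
gripper_force: 0.0
```

```bash
python3 - <<'E'
from h import *
s=sensors.observe();print(s["clock"],s["position"],s["ee_rot"])
c=optics.calibration("wrist");cv2.imwrite("pics/w2.png",optics.get_image("wrist"));np.savez("w2.npz",**c)
E
```

```text
8.2 [0.55258408 0.16357537 0.27042903] [2.62647145e+00 1.72247136e+00 2.50229414e-03]
```

View pics/w2.png

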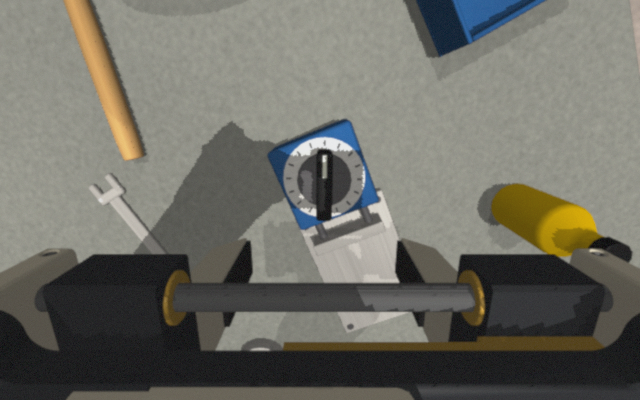

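Knob bar is at (323,150–218), aligned with the turned gripper, fence advanced on its rods: five clicks. On to the plate.

arm_command(deltas=[0, 0, 1, 0.066, -0.435, 0, 80, 0, 0, 1, 0.066, -0.435, 0, 80, 0, 0, 1, 0.066, -0.435, 0, 80, 0, 0, 1, 0.066, -0.435, 0, 80, 0, 0, 1, 0.066, -0.435, 0, 80, 0, 0, 1, 0.066, -0.435, 0, 80, 0, 0, 1, 0.066, -0.435, 0, 80, 0, 0, 1, 0.066, -0.435, 0, 80, 0, 0, 1, 0.066, -0.435, 0, 80, 0, 0, 1, 0.066, -0.435, -0.04, 80, 0, 0, 1, 0.066, -0.435, -0.07, 80, 0, 0, 1, 0.066, -0.435, -0.07, 80, 0, 0, 1, 0.066, -0.435, -0.07, 80, 0, 0, 1, 0.066, -0.435, -0.07, 80])

```text
clock: 9.65
position: [0.6193, -0.2709, 0.2012]
ee_rot: [0.641, 3.073, 0.0]
force: [0.3, 0.1, -0.6]
width: 0.871
gripper_force: 0.0
```

```bash
python3 - <<'E'
from h import *
s=sensors.observe();print(s["clock"],s["position"],s["ee_rot"],s["joints"])
c=optics.calibration("wrist");cv2.imwrite("pics/w3.png",optics.get_image("wrist"));np.savez("w3.npz",**c)
E
```

```text
9.65 [ 0.6192897  -0.27093629  0.20124704] [6.41285369e-01 3.07349227e+00 7.82408772e-05] [ 0.64062096  0.60578057 -0.50032543  1.45947145  0.30359142  1.15170459
  1.25137556]
```

View pics/w3.png

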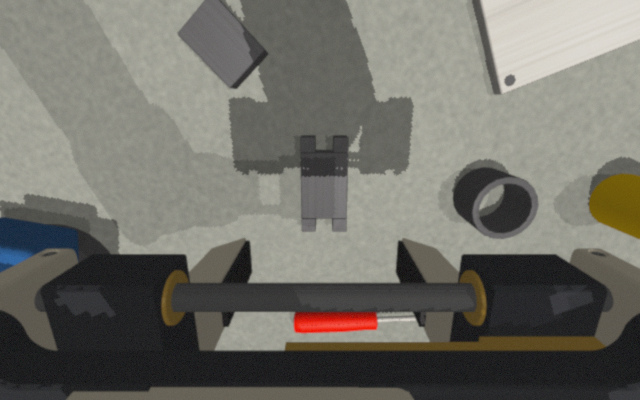

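Plate (slotted) at corners (301,136),(348,136),(347,231),(301,231), aligned to the gripper; block at (222,42), sleeve at (495,200).

```bash
python3 - <<'E'
from h import *
c=dict(np.load("w3.npz"))
Q=plane(c,[(301,136),(348,136),(347,231),(301,231)],.024)[:,:2];print(Q.round(4).tolist(),Q.mean(0).round(4))
for i in range(3):
    v=Q[i+1]-Q[i];print(np.linalg.norm(v).round(4),np.degrees(np.arctan2(v[1],v[0])).round(1))
r=sensors.observe()["ee_rot"];print("tool y",np.degrees(2*np.arctan2(r[1],r[0]))-90)
# fence, from the earlier wrist view w2: crop for the fence
im=cv2.imread("pics/w2.png")[170:340,280:420];cv2.imwrite("pics/w2c.png",cv2.resize(im,None,fx=3.5,fy=3.5,interpolation=cv2.INTER_CUBIC))
E
```

```text
[[0.5651, -0.2717], [0.5836, -0.2294], [0.676, -0.2685], [0.6562, -0.3138]] [ 0.6202 -0.2709]
0.0461 66.4
0.1004 -22.9
0.0495 -113.6
tool y 66.4595984628867
```

View pics/w2c.png

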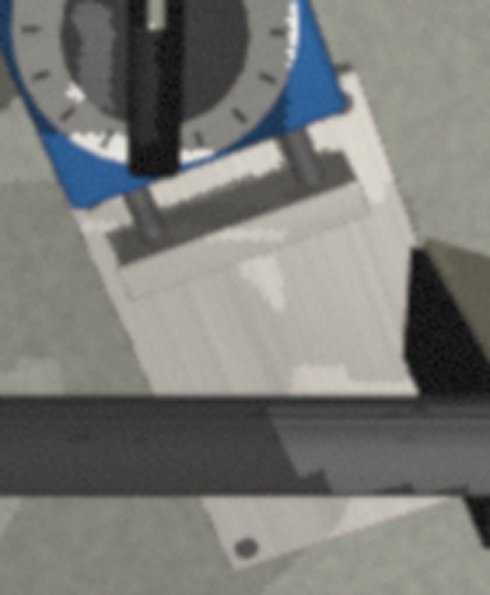

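In the crop the fence's top face runs between edge (122,265)–(355,178) and front edge (135,300)–(370,210). Descend on the plate now and grip.

arm_command(deltas=[0, 0, 0, 0.001, 0, -0.05, 80, 0, 0, 0, 0.001, 0, -0.1, 80, 0, 0, 0, 0.001, 0, -0.14, 80, 0, 0, 0, 0.001, 0, -0.165, 80, 0, 0, 0, 0.001, 0, -0.178, 80, 0, 0, 0, 0.001, 0, -0.178, 80, 0, 0, 0, 0.001, 0, -0.178, 80, 0, 0, 0, 0.001, 0, -0.178, 35, 0, 0, 0, 0.001, 0, -0.178, 35, 0, 0, 0, 0.001, 0, -0.178, 35, 0, 0, 0, 0.001, 0, -0.178, 35, 0, 0, 0, 0.001, 0, -0.178, 35, 0, 0, 0, 0.001, 0, -0.178, 35, 0, 0, 0, 0.001, 0, -0.178, 35, 0, 0, 0, 0.001, 0, -0.178, 35], force=40)

```text
clock: 11.2
position: [0.6196, -0.2711, 0.0221]
ee_rot: [0.639, 3.076, 0.0]
force: [-0.9, 1.3, 5.6]
width: 0.522
gripper_force: 40.0
```

```bash
python3 - <<'E'
from h import *
c=dict(np.load("w2.npz"))
p=np.array([(122,265),(355,178),(370,210),(135,300)],float)/3.5+[280,170]
Q=plane(c,p,.052)[:,:2];print(Q.round(4).tolist())
for i in range(3):
    v=Q[i+1]-Q[i];print(np.linalg.norm(v).round(4),np.degrees(np.arctan2(v[1],v[0])).round(1))
print("front mid",Q[2:].mean(0))
s=sensors.observe();print(s["clock"],s["position"],s["ee_rot"],s["width"],s["force"])
E
```

```text
[[0.51, 0.0885], [0.5966, 0.0863], [0.5972, 0.0731], [0.5087, 0.0743]]
0.0866 -1.5
0.0132 -87.2
0.0885 179.2
front mid [0.55297683 0.07369515]
11.2 [ 0.61961171 -0.27113216  0.02206562] [6.38637586e-01 3.07558715e+00 4.30873572e-04] 0.5216245234469599 [-0.88111969  1.3256124   5.6498825 ]
```

arm_command(deltas=[0, 0, 0, 0, 0, 0.04, 35, 0, 0, 0, 0, 0, 0.08, 35, 0, 0, 0, 0, 0, 0.12, 35, 0, 0, -0.1, -0.01, 0.04, 0.13, 35, 0, 0, -0.2, -0.02, 0.08, 0.13, 35, 0, 0, -0.3, -0.03, 0.12, 0.13, 35, 0, 0, -0.4, -0.04, 0.16, 0.13, 35, 0, 0, -0.48, -0.05, 0.2, 0.13, 35, 0, 0, -0.56, -0.06, 0.23, 0.13, 35, 0, 0, -0.64, -0.0685, 0.26, 0.13, 35, 0, 0, -0.7, -0.0685, 0.281, 0.13, 35, 0, 0, -0.752, -0.0685, 0.281, 0.13, 35, 0, 0, -0.752, -0.0685, 0.281, 0.1, 35, 0, 0, -0.752, -0.0685, 0.281, 0.06, 35, 0, 0, -0.752, -0.0685, 0.281, 0.04, 35, 0, 0, -0.752, -0.0685, 0.281, 0.025, 35, 0, 0, -0.752, -0.0685, 0.281, 0.025, 35, 0, 0, -0.752, -0.0685, 0.281, 0.025, 35])

```text
clock: 13.0
position: [0.5502, 0.0094, 0.0463]
ee_rot: [-2.243, -2.198, 0.002]
force: [0.4, 0.3, -7.0]
width: 0.517
gripper_force: 40.0
```

```bash
python3 - <<'E'
from h import *
s=sensors.observe();r=s["ee_rot"];print(s["clock"],s["position"],np.degrees(2*np.arctan2(r[1],r[0]))-90,s["force"],s["width"])
c=optics.calibration("wrist");cv2.imwrite("pics/w4.png",optics.get_image("wrist"));np.savez("w4.npz",**c)
E
```

```text
13.0 [0.55024761 0.0093923  0.04629374] -361.15508217000314 [ 0.3805961   0.26696778 -7.00190117] 0.5168013023216772
```

View pics/w4.png

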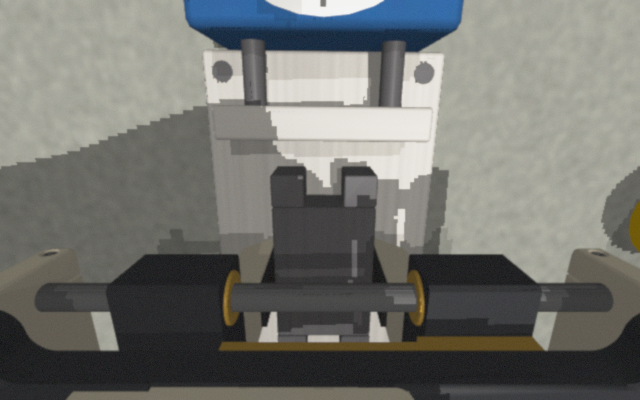

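Plate hangs square, slot (305–342,170–200) centred facing the fence front edge (row ≈140); plate end top edge at row ≈178.

```bash
python3 - <<'E'
from h import *
c=dict(np.load("w4.npz"));print("cam",ray(c,[(0,0)])[0])
zt=sensors.observe()["position"][2]+.002
for n,p,z in[("fence front top",[(216,140),(430,139)],.052),("fence back",[(215,107),(432,107)],.052),("plate end top",[(272,178),(376,178)],zt),("plate sides",[(272,240),(375,240)],zt),("bed edges",[(216,180),(436,180)],.016)]:
    Q=plane(c,p,z);print(n,Q[:,:2].round(4).tolist(),Q.mean(0).round(4))
E
```

```text
cam [0.55268755 0.0877253  0.18560564]
fence front top [[0.5076, 0.075], [0.5966, 0.0736]] [0.5521 0.0743 0.052 ]
fence back [[0.5088, 0.0881], [0.5964, 0.0863]] [0.5526 0.0872 0.052 ]
plate end top [[0.5293, 0.0578], [0.5751, 0.0568]] [0.5522 0.0573 0.049 ]
plate sides [[0.5273, 0.0282], [0.5755, 0.0272]] [0.5514 0.0277 0.049 ]
bed edges [[0.4929, 0.05], [0.6134, 0.0475]] [0.5532 0.0488 0.016 ]
```

arm_command(deltas=[0, 0, 0, 0.001, 0, -0.004, 35, 0, 0, 0, 0.001, 0.003, -0.007, 35, 0, 0, 0, 0.001, 0.006, -0.007, 35, 0, 0, 0, 0.001, 0.009, -0.007, 35, 0, 0, 0, 0.001, 0.011, -0.007, 35, 0, 0, 0, 0.001, 0.011, -0.007, 35, 0, 0, 0, 0.001, 0.011, -0.007, 35])

```text
clock: 13.75
position: [0.5519, 0.0206, 0.0398]
ee_rot: [2.243, 2.199, 0.0]
force: [0.4, 0.3, -8.7]
width: 0.517
gripper_force: 40.0
```

arm_command(deltas=[0, 0, 0, 0, 0.001, 0, 35, 0, 0, 0, 0, 0.002, 0, 35, 0, 0, 0, 0, 0.002, 0, 35, 0, 0, 0, 0, 0.002, 0, 35])

```text
clock: 14.15
position: [0.5519, 0.0226, 0.0398]
ee_rot: [2.244, 2.199, 0.0]
force: [0.3, 0.5, -7.1]
width: 0.519
gripper_force: 40.0
```

Still free; inch on.

arm_command(deltas=[0, 0, 0, 0, 0.001, -0.001, 35, 0, 0, 0, 0, 0.001, -0.001, 35, 0, 0, 0, 0, 0.001, -0.001, 35])

```text
clock: 14.45
position: [0.5518, 0.0236, 0.0387]
ee_rot: [-2.244, -2.199, 0.0]
force: [-0.3, -0.7, -7.0]
width: 0.517
gripper_force: 40.0
```

arm_command(deltas=[0, 0, 0, 0, 0.001, 0, 35, 0, 0, 0, 0, 0.001, 0, 35, 0, 0, 0, 0, 0.001, 0, 35])

```text
clock: 14.75
position: [0.5519, 0.0245, 0.0387]
ee_rot: [2.244, 2.199, -0.0]
force: [-0.4, -0.4, -7.7]
width: 0.521
gripper_force: 40.0
```

arm_command(deltas=[0, 0, 0, 0, 0.0007, 0, 35, 0, 0, 0, 0, 0.0007, 0, 35, 0, 0, 0, 0, 0.0007, 0, 35])

```text
clock: 15.05
position: [0.5518, 0.0246, 0.0387]
ee_rot: [2.244, 2.198, -0.001]
force: [-0.3, -3.8, -6.8]
width: 0.517
gripper_force: 40.0
```

arm_command(deltas=[0, 0, 0, 0, 0.0007, 0, 35, 0, 0, 0, 0, 0.0007, 0, 35, 0, 0, 0, 0, 0.0007, 0, 35])

```text
clock: 15.35
position: [0.5518, 0.0248, 0.0387]
ee_rot: [2.244, 2.197, -0.002]
force: [-0.8, -6.5, -5.7]
width: 0.52
gripper_force: 40.0
```

Contact with the fence. Ease back the pressure, set down, release.

arm_command(deltas=[0, 0, 0, 0, -0.001, 0, 35, 0, 0, 0, 0, -0.001, -0.001, 35, 0, 0, 0, 0, -0.001, -0.001, 35, 0, 0, 0, 0, -0.001, -0.001, 35])

```text
clock: 15.75
position: [0.5519, 0.0246, 0.038]
ee_rot: [2.244, 2.198, -0.0]
force: [-2.3, -5.4, -1.2]
width: 0.519
gripper_force: 40.0
```

arm_command(deltas=[0, 0, 0, 0, -0.0005, 0, 50, 0, 0, 0, 0, -0.0005, 0, 60, 0, 0, 0, 0, -0.0005, 0, 66, 0, 0, 0, 0, -0.0005, 0, 66, 0, 0, 0, 0, -0.0005, 0, 66, 0, 0, 0, 0, -0.0005, 0.04, 66, 0, 0, 0, 0, -0.0005, 0.09, 70, 0, 0, 0, 0, -0.03, 0.14, 70, 0, 0, 0, 0, -0.05, 0.16, 70, 0, 0, 0, 0, -0.05, 0.16, 70, 0, 0, 0, 0, -0.05, 0.16, 70])

```text
clock: 16.85
position: [0.552, -0.0253, 0.1981]
ee_rot: [2.245, 2.197, 0.002]
force: [-0.8, 0.6, -1.1]
width: 0.764
gripper_force: 0.0
```

```bash
python3 - <<'E'
from h import *
s=sensors.observe();print(s["clock"],s["position"],s["force"])
c=optics.calibration("wrist");im=optics.get_image("wrist");np.savez("w5.npz",**c)
cv2.imwrite("pics/w5.png",cv2.resize(im[0:300,170:570],None,fx=2,fy=2,interpolation=cv2.INTER_CUBIC))
E
```

```text
16.85 [ 0.5519974  -0.02527186  0.19809187] [-0.82096578  0.56083431 -1.10303031]
```

View pics/w5.png

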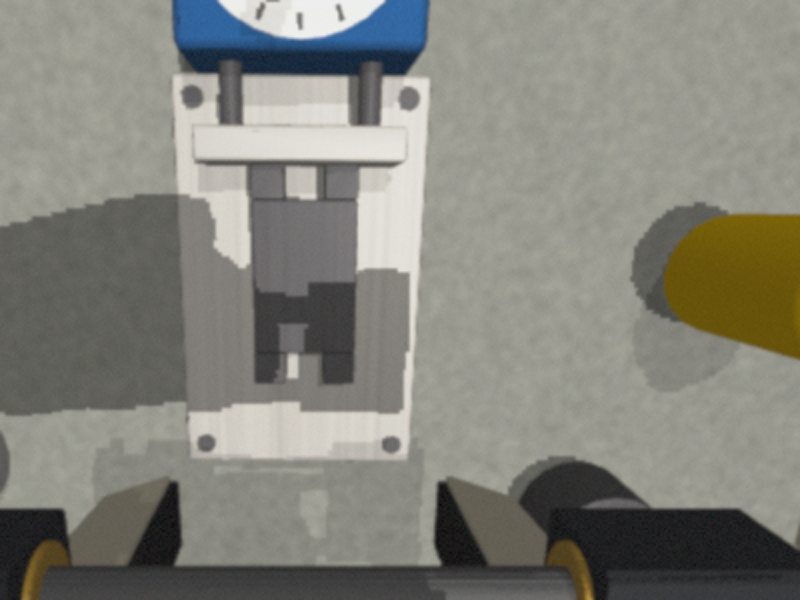

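Plate lies centred (252–356), square, its end touching the fence edge (row 163); far end at row 383. Check the numbers.

```bash
python3 - <<'E'
from h import *
c=dict(np.load("w5.npz"));print("cam",ray(c,[(0,0)])[0])
for n,p,z in[("fence front top",[(194,163),(406,163)],.052),("fence back",[(194,126),(406,126)],.052),("plate far end",[(255,383),(354,383)],.04),("near end",[(250,165),(358,165)],.04)]:
    Q=plane(c,np.array(p)/2+[170,0],z);print(n,Q[:,:2].round(4).tolist())
E
```

```text
cam [0.55411427 0.05298922 0.33737769]
fence front top [[0.5076, 0.0737], [0.597, 0.0717]]
fence back [[0.5087, 0.088], [0.5967, 0.0861]]
plate far end [[0.5278, -0.026], [0.5759, -0.0271]]
near end [[0.5302, 0.0732], [0.5777, 0.0721]]
```

```bash
python3 -c "
from cell import arm;print(arm.sign_off())"
```

```text
the job is handed in; nothing more can be done
None
```

I handed the job in at about 17 s, with no verdict shown. The knob is turned five clicks and released. The plate lies flat, centred and snug against the fence, which did not move back within about 1 mm by camera. The arm did not touch the block, sleeve or bottle.

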